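# Unclip the label press, slide out the test panel and lay it in the tray

### The job

The dwell time is up: pull the round handle of the label press's clamp bar up out of its two spring clips and swing the bar back until it stays open by itself. Then slide the test panel forward out of its channel, pressing on it only lightly because the label is fresh, and lay it gently, flat and label side up, on the floor of the sample tray beside the panel that is already there. Leave the bar open and the things standing about where they are.

Things in the scene. Friction and masses are not known exactly. Their poses are not given: they have to be found in the camera images.
- press: Label press, fixed: plywood board 172 x 150 x 12 mm on screw feet. Origin under the board below the middle of the bed, 3 to 10 mm above the table as the feet are set; x points from its front (open channel end, facing the robot) to its back (hinge), y to the left, z up. Aluminium bed 70 mm wide, top at z = 34 mm, from x = -65 to +71 mm. Hinge lugs at x = 62, y = +-52, up to z = 82 mm. Nothing stands in front of it.
- channel_mouth (a point): Middle of the channel's floor at the front edge of the bed (x = -65, z = 34 mm of the press). The channel is 54 mm wide between two rails 8 mm wide, whose tops are at z = 42 mm; it is open at this front end and closed by a stop at x = 65 mm.
- lip_mid (a point): Middle of the channel between the front ends of two steel hold-down lips (x = 17, z = 42 mm of the press). From here to the back a lip 4 mm thick lies on each rail and reaches 6 mm in over the channel, so there the panel can slide but not be lifted.
- clip_left (a point): Where the handle rod's centre sits in the left of the two sprung C-shaped steel clips (x = -48, y = 52, z = 70 mm of the press; the right one at y = -52). They open upwards, are 12 mm wide and end at z = 80 mm, on posts 24 x 16 mm.
- clamp_bar (a joint): Clamp bar angle in rad: 0 = shut, level, its rubber foot on the panel and its handle snapped into the clips; grows as the handle swings up and back; 1.95 = open at the stop, leaning back. Pulling it out of the clips takes about 14 N and ends with a snap; then only its weight (0.28 kg) is felt. Let go below about 1.6 it falls shut, beyond 1.75 it falls open to the stop.
- bar_handle (a point): Middle of the clamp bar's handle: a level round steel rod, 10 mm diameter, 120 mm long, parallel to the press's y, 110 mm from the hinge line; shut, at x = -48, z = 70 mm of the press. Between the side arms (10 mm square, y = +-40 mm) 70 mm of it is bare; it can turn in a grip as the bar swings. When shut, the panel's top is 30 mm below its centre and a cross beam begins 35 mm behind it.
- bar_hinge (a point): Middle of the clamp bar's hinge line, parallel to the press's y axis, at x = 62, z = 70 mm of the press. Fully open, the bar's beam, rubber foot and handle stand above and behind x = 45 mm of the press, up to z = 185 mm.
- panel_center (a point): Centre of the test panel to take out: flat blue plastic sheet 130 x 50 x 6 mm, about 60 g, pale label on top; x along its length, z up. In the channel it has 2 mm play each side, lies 2 mm below the rail tops, front end level with the bed's, so its edges cannot be gripped. Slides easily: a fingertip pressing 4 to 10 N drags it; over 40 N spoils the label. Clear of the lips after 50 mm; tips off if over half overhangs.
- panel: The same panel as a whole; origin at the centre of its underside, 3 mm below panel_center, same axes.
- tray: Open sample tray of grey plastic, fixed to the table: outside 194 (x) x 190 (y) x 22 mm, walls 4 mm, floor 4 mm thick. Origin at the centre of its underside; axes along its sides, z up. The half on its +y side is free: a clear place about 120 mm wide, between y = -28 and +91 mm.
- old_panel_center (a point): Centre (half-way up) of an earlier panel of the same size and look, lying flat in the tray along x, at about y = -55 mm of the tray.
- timer: Wind-up timer, 63 mm in diameter, 42 mm high, a bystander; origin at the centre of its underside.
- cap: Black screw cap, 33 mm in diameter, 26 mm high, a bystander; origin at the centre of its underside.
- marker: Felt marker, 144 x 15 x 17 mm, lying on the table, a bystander; origin under its middle.

How it is judged (in metres and radians):
On the way, in this order (a step that is already met when the one before it is completed fails the run):
1. the clamp bar is out of its clips and swung open (beyond 1.7 rad) (value of joint clamp_bar above 1.7 rad), for 0.2 s.
2. the panel has been slid at least 45 mm forward in its channel, the bar still open (x of panel_center in the frame of press below -0.047 m and value of joint clamp_bar above 1.7 rad), for 0.1 s.
At the end, for the whole second after the job is handed in: The clamp bar stands open (beyond 1.7 rad). The panel lies still, label side up, flat (within 0.06 rad) on the floor of the tray's free half (its centre less than 10.5 mm above the table, not on a wall or on the other panel), released. The earlier panel is within 20 mm of where it lay (value of joint clamp_bar above 1.7 rad and x of panel_center in the frame of tray between -0.05 and 0.05 m and y of panel_center in the frame of tray between -0.03 and 0.075 m and z of panel_center in the frame of tray below 0.0105 m and angle between panel_center's own z axis and vertical below 0.06 rad and linear speed of panel below 0.02 m/s and distance of old_panel_center from where it was at the start of the episode below 0.02 m); the robot touches nothing.
It fails at once if the panel is moved more than 12 mm while the bar is less than 1 rad open, or the bar falls shut afterwards (distance of panel_center from where it was at the start of the episode above 0.012 m and value of joint clamp_bar below 1 rad).
It fails at once if with the bar up, the panel is pressed against the press with more than 40 N (contact force between panel and press above 40 N and value of joint clamp_bar above 1 rad).
It fails at once if the panel is dropped: free of gripper and press while its centre is more than 55 mm above the table (height (world z) of panel_center above 0.055 m and contact force between each of the arm, the fingers, press and panel below 0.02 N).
It fails at once if the timer, the cap or the marker is moved more than 30 mm (distance of any of timer, cap, marker from where it was at the start of the episode above 0.03 m).
It also fails if it takes over 72 s, if anything falls off the work surface, if the arm or the gripper's body presses on something with over 40 N, if the wrist force passes 120 N, or if a joint passes its speed limit or range.

### The arm

A 6-joint arm with a two-finger parallel gripper is mounted at the origin on a cart in front of the work surface, level with it; the furniture and walls round the work are solid. World frame = base frame: x ahead of the robot, y to its left, z up, the work surface at z = 0. Lengths are in mm, angles in rad, forces in N, time in s.
With the tool pointing down it reaches from about 425 to 925 mm from the base axis. Payload 12.5 kg.
Tool frame: the origin (TCP) lies at the very end of the fingers, on their centre line; the grasp point (between the pads) lies 19 mm behind it (grip_depth is the distance from the TCP to the grasp point, in mm); x points along the fingers, y is the direction in which the jaws open and shut, and the axes are right-handed (so a half turn about x gives the same grasp; the last joint's range is limited). The gripper opens to 85 mm and grips with 20 to 120 N. Pads are 22 mm wide; open, the fingers measure 114 mm over their backs; the gripper's body (76 mm by 85 mm) begins 54 mm behind the grasp point. The pads swing forward as they close: fully open they stand 13 mm farther back than shut.
Start: joints at [-1.21, 0.491, 1.559, -0, 1.092, -0.106], TCP at [281.293, -558.139, 231.327] pointing down, gripper open.
Joint ranges: [-3.1, 3.1], [-0.84, 2.19], [0.05, 2.79], [-1.13, 4.28], [0.06, 2.93], [-2.69, 2.69]. Speed limits (rad/s): [2.22, 2.22, 2.79, 3.14, 3.14, 3.14].

### API

Orientations are given as a unit quaternion [w, x, y, z].
In Python, from plant import read_state, capture, job_done, masks_of, grip_depth gives the robot as it stands. The module is installed in compiled form; this text tells all that it offers.
- The arm moves only by the tool play_rows, never from a script. Its argument "steps" is a list of rows, each a list of 5 numbers: the shift along the tool's x, y, z in mm, then the turn about the tool's x in degrees, then the gripper's target within -1 to 1 (fully open at 1, half-way at 0, shut at -1). A call has 1 to 10 rows; each row is the pose to reach, as a shift and turn from the pose commanded when the call began, along the tool's axes at that moment; what a row does not reach only later rows make up. A row lasts 1/8 s, in which the tool goes at most 62.5 mm and 10.7 degrees, less where a joint would pass 70% of its speed; a pose out of reach is approached as far as the arm can. A call with a gripper value outside its range is refused whole. The fingers move at their own pace and stop on an object; "squeeze" is the grip in N (left out, the last holds). Time passes only in rows, so rows that repeat a pose let the fingers close. It gives the time, the measured TCP pose, the force and the opening at its end, in the units of the state.
- read_state(): the state, without advancing time (a new reading comes with each control period).
- capture(name): name is "side" or "top"; returns a dict with "image" (384x512x3 uint8, red, green, blue), "mtx" (3x3 intrinsics, pixels), "cam_to_world" (4x4, takes a point from camera to world coordinates). Camera axes: x right, y down, z forward; pixel columns grow to the right and rows downward; lengths in mm; the calibration is good to about 2 mm. A picture is of the moment at which its call begins. There is no depth.
- job_done(): hands the job in, once; it reports no verdict.
Trained networks look in a picture, given as the dict that the camera call returned (one of the last four; its "shot" number tells which), for a name from the list of things; names that differ only in an ending like _2 or _b are one class to them, and where a whole thing is asked for, a point or a joint stands for the part that bears it (a point fixed in the world has none). Each returns a list of dicts, best first, with "confidence" (0 to 1); they miss things now and then, are a little off and sometimes report something else, mostly with a low value. They report only what shows in the picture. A call takes as long as a camera call.
- masks_of(picture, target): "region" (384x512 bool, what is visible of it) and "xy" ([column, row] in pixels, amid what is visible of it).
The state is a dict: "t": time; "joint_pos": joint angles; "qvel": joint speeds; "joint_torque": joint torques, N m; "eef_pos": TCP position; "tool_rot": TCP orientation; "contact_force": force on the tool from outside, world axes, zero at the start; "wrist_torque": the same for the moment, N m; "gripper_width": finger opening in mm.
Only numpy, scipy, OpenCV 4.12 (cv2) and the standard library are available. Lean on these libraries where they do the work, as an engineer would, in place of code of your own. Each camera call takes 0.05 s, during which the arm holds its last target.

## Working session

There is one attempt and no reset: what is moved stays moved. The work goes in short steps, Python scripts to look and compute and a tool call to move; the robot and the scene stay as the last step left them, time stands still between calls to the robot, and variables do not carry over. Pictures are saved under pics/ and viewed, and the job is handed in when it is done.

Besides the shell and the picture viewer there is one more tool, called by a JSON object that holds its "op" and its "data", one argument or row to a line. play_rows: Moves the arm, as the interface text tells. Its arguments: {"type":"object","properties":{"steps":{"type":"array","items":{"type":"array","items":{"type":"number"}}},"squeeze":{"type":"number"}},"required":["steps"]}

```bash
mkdir -p pics; ls; python3 - <<'E'
from plant import *
import cv2,numpy as np
s=read_state()
print({k:np.round(v,3).tolist() for k,v in s.items()}, grip_depth)
for n in ("side","top"):
    p=capture(n); cv2.imwrite(f"pics/{n}0.png",p["image"][:,:,::-1]); print(n,np.round(p["mtx"],1).tolist(),np.round(p["cam_to_world"],3).tolist())
E
```

```text
pics
{'t': 0.0, 'joint_pos': [-1.21, 0.492, 1.559, -0.0, 1.092, -0.106], 'qvel': [0.001, 0.0, -0.0, 0.001, -0.0, 0.001], 'joint_torque': [-0.002, -61.845, -26.159, -0.0, 0.004, -0.0], 'eef_pos': [281.212, -557.889, 230.723], 'tool_rot': [-0.163, -0.688, -0.164, 0.688], 'contact_force': [-0.466, -0.221, 0.155], 'wrist_torque': [-0.019, 0.007, -0.016], 'gripper_width': 85.495} 18.700000000000003
side [[456.4, 0.0, 260.1], [0.0, 456.4, 197.2], [0.0, 0.0, 1.0]] [[-0.973, -0.08, 0.216, 384.595], [-0.229, 0.442, -0.867, 979.506], [-0.026, -0.894, -0.448, 548.257], [0.0, 0.0, 0.0, 1.0]]
top [[356.7, 0.0, 259.6], [0.0, 356.7, 191.6], [0.0, 0.0, 1.0]] [[-0.027, -0.996, 0.091, 523.078], [-1.0, 0.027, -0.004, 71.239], [0.001, -0.091, -0.996, 918.417], [0.0, 0.0, 0.0, 1.0]]
```

View pics/side0.png

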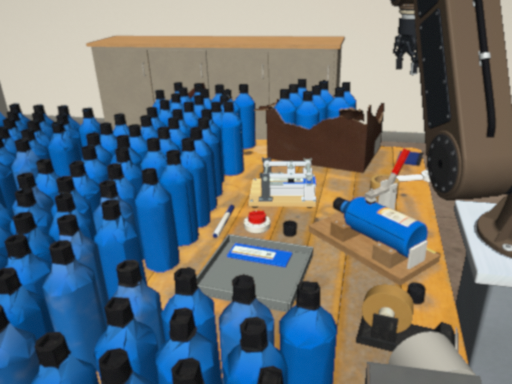

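View pics/top0.png

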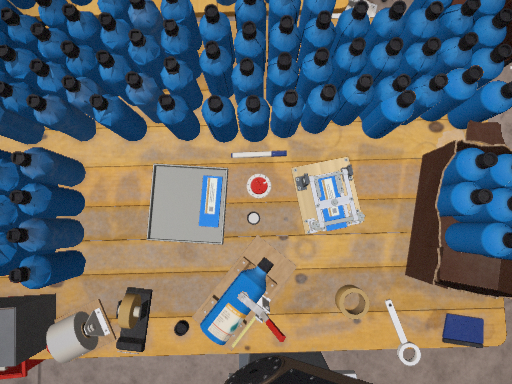

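```bash
cat > h.py <<'E'
from plant import *
import cv2,numpy as np
def proj(p,P):
    T=np.linalg.inv(p["cam_to_world"]); c=(T[:3,:3]@np.asarray(P,float).reshape(-1,3).T).T+T[:3,3]
    return (c[:,:2]/c[:,2:])*[p["mtx"][0,0],p["mtx"][1,1]]+p["mtx"][:2,2]
def unproj(p,uv,z):
    uv=np.asarray(uv,float).reshape(-1,2); d=np.c_[(uv-p["mtx"][:2,2])/[p["mtx"][0,0],p["mtx"][1,1]],np.ones(len(uv))]
    d=d@p["cam_to_world"][:3,:3].T; o=p["cam_to_world"][:3,3]; return o+d*((z-o[2])/d[:,2])[:,None]
def tri(pa,ua,pb,ub):
    A=[];b=[]
    for p,u in((pa,ua),(pb,ub)):
        d=p["cam_to_world"][:3,:3]@np.r_[(np.array(u)-p["mtx"][:2,2])/p["mtx"][0,0],1]; d/=np.linalg.norm(d)
        M=np.eye(3)-np.outer(d,d); A.append(M); b.append(M@p["cam_to_world"][:3,3])
    return np.linalg.lstsq(np.vstack(A),np.hstack(b),rcond=None)[0]
def crop(p,c0,r0,c1,r1,f,name):
    im=p["image"][r0:r1,c0:c1,::-1]; cv2.imwrite("pics/"+name,cv2.resize(im,None,fx=f,fy=f,interpolation=cv2.INTER_CUBIC))
E
python3 - <<'E'
from h import *
import pickle
t=capture("top"); s=capture("side")
pickle.dump((t,s),open("p0.pkl","wb"))
crop(t,285,140,385,250,5,"topc.png"); crop(s,240,145,330,215,8,"sidec.png")
M={}
for n in ["press","clamp_bar","bar_handle","panel","panel_center","tray","old_panel_center","timer","cap","marker","channel_mouth","clip_left"]:
    for nm,p in(("top",t),("side",s)):
        r=masks_of(p,n)
        print(n,nm,[(round(x["confidence"],2),np.round(x["xy"],1).tolist(),int(x["region"].sum())) for x in r[:3]])
        M[n,nm]=[(x["confidence"],x["region"]) for x in r]
pickle.dump(M,open("m0.pkl","wb"))
E
```

```text
press top [(0.76, [320.6, 193.3], 3252)]
press side [(0.77, [284.2, 191.2], 2454)]
clamp_bar top [(0.98, [336.4, 203.6], 870), (0.19, [320.4, 193.9], 3237)]
clamp_bar side [(0.83, [289.1, 169.9], 509)]
bar_handle top [(0.65, [335.0, 203.5], 862), (0.36, [319.2, 192.7], 3411)]
bar_handle side [(0.77, [291.6, 167.2], 552)]
panel top [(0.84, [330.2, 194.5], 686)]
panel side [(0.64, [298.9, 182.5], 156)]
panel_center top [(0.98, [333.8, 195.4], 690), (0.38, [212.8, 199.1], 1001)]
panel_center side [(0.73, [296.5, 180.8], 144)]
tray top [(0.56, [181.2, 205.5], 4957)]
tray side [(0.98, [261.7, 274.0], 4744)]
old_panel_center top [(0.87, [211.8, 199.9], 982)]
old_panel_center side [(0.76, [258.1, 254.7], 948)]
timer top [(0.61, [258.4, 185.2], 442)]
timer side [(0.95, [255.4, 222.7], 460)]
cap top [(0.69, [249.8, 216.0], 116)]
cap side [(0.62, [290.1, 227.1], 217)]
marker top [(0.63, [259.1, 156.2], 319)]
marker side [(0.67, [221.7, 218.6], 231)]
channel_mouth top [(0.82, [320.2, 191.6], 3202)]
channel_mouth side [(0.93, [282.2, 188.1], 2367)]
clip_left top [(0.93, [320.0, 195.7], 3323)]
clip_left side [(0.85, [285.1, 184.5], 2434)]
```

View pics/topc.png

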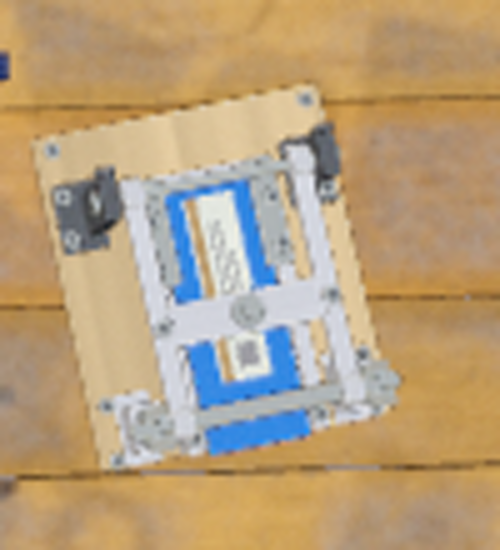

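View pics/sidec.png

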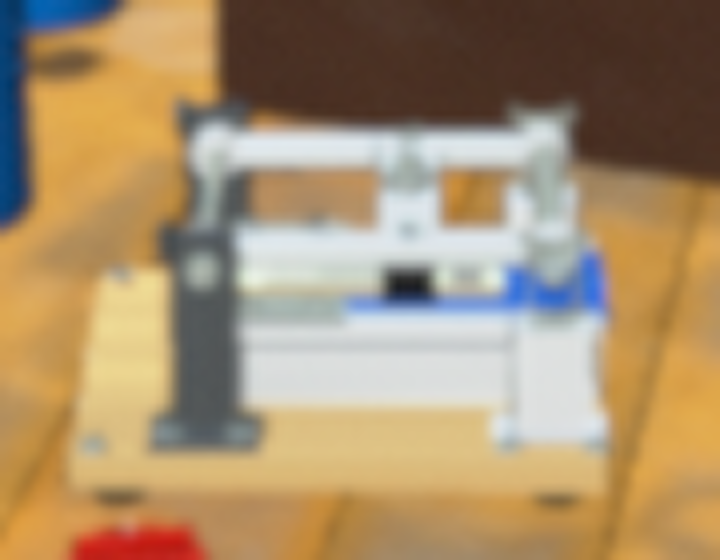

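```bash
cat > fit.py <<'E'
from h import *
import pickle
from scipy.optimize import least_squares
t,s=pickle.load(open("p0.pkl","rb"))
def tc(u,v): return [285+(u+.5)/5-.5,140+(v+.5)/5-.5]
def sc(u,v): return [240+(u+.5)/8-.5,145+(v+.5)/8-.5]
obs=[(t,(-65,25,40),tc(209,455)),(t,(-65,-25,40),tc(309,438)),(t,(65,21,40),tc(165,195)),(t,(65,-21,40),tc(248,180)),
(s,(-65,25,40),sc(607,308)),(s,(-65,-25,40),sc(600,256)),(s,(62,58,70),sc(201,270)),
(t,(17,24,46),tc(175,290)),(t,(17,-24,46),tc(282,268))]
def w(q,P):
    c,sn=np.cos(q[3]),np.sin(q[3]); P=np.asarray(P,float).reshape(-1,3)
    return np.c_[q[0]+c*P[:,0]-sn*P[:,1],q[1]+sn*P[:,0]+c*P[:,1],q[2]+P[:,2]]
def res(q): return np.ravel([(proj(p,w(q,P))[0]-u) for p,P,u in obs])
if __name__=="__main__":
    r=least_squares(res,[560,-100,6,.25],loss="soft_l1"); print(np.round(r.x,3)); print(np.round(r.fun.reshape(-1,2),2))
    q=r.x; pickle.dump(q,open("q.pkl","wb"))
    ims={}
    for nm,p,(a,b,c,d),f in(("top",t,(285,140,385,250),5),("side",s,(240,145,330,215),8)):
        im=cv2.resize(p["image"][b:d,a:c,::-1],None,fx=f,fy=f,interpolation=cv2.INTER_CUBIC)
        def ln(pts,col,cl=True):
            uv=(proj(p,w(q,pts))-[a,b]+.5)*f-.5; cv2.polylines(im,[np.int32(uv*16)],cl,col,1,cv2.LINE_AA,4)
        ln([(-65,25,40),(-65,-25,40),(65,-25,40),(65,25,40)],(0,0,255))
        ln([(-65,35,34),(-65,-35,34),(71,-35,34),(71,35,34)],(0,255,0))
        ln([(-48,60,70),(-48,-60,70)],(255,0,255)); ln([(62,60,70),(62,-60,70)],(255,0,255))
        ln([(-48,40,70),(62,40,70)],(255,255,0));ln([(-48,-40,70),(62,-40,70)],(255,255,0))
        for y in(52,-52): ln([(-60,y+8,12),(-36,y+8,12),(-36,y-8,12),(-60,y-8,12)],(0,128,255)); 
        cv2.imwrite(f"pics/fit_{nm}.png",im)
    print("mouth,handle,hinge,center",np.round(w(q,[(-65,0,34),(-48,0,70),(62,0,70),(0,0,37)]),1).tolist())
E
python3 fit.py
```

```text
[ 5.71090e+02 -1.06467e+02  6.68800e+00  1.54000e-01]
[[-0.12  0.03]
 [ 0.03 -0.28]
 [-0.07 -0.49]
 [ 0.04 -0.52]
 [ 0.09  0.85]
 [ 0.4  -0.53]
 [ 0.72 -0.15]
 [ 0.94 -0.33]
 [-1.14  0.54]]
mouth,handle,hinge,center [[506.9, -116.4, 40.7], [523.7, -113.8, 76.7], [632.4, -97.0, 76.7], [571.1, -106.5, 43.7]]
```

View pics/fit_top.png

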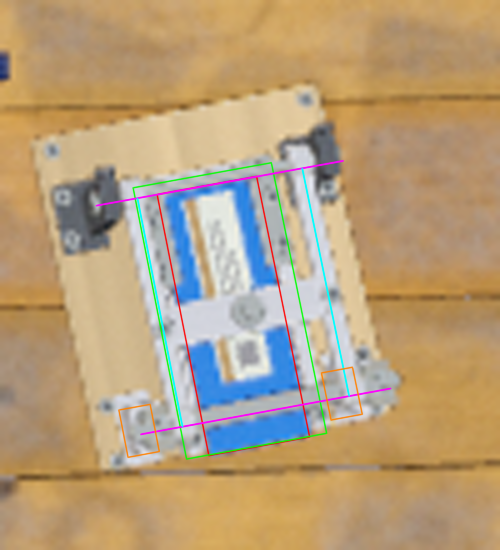

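View pics/fit_side.png

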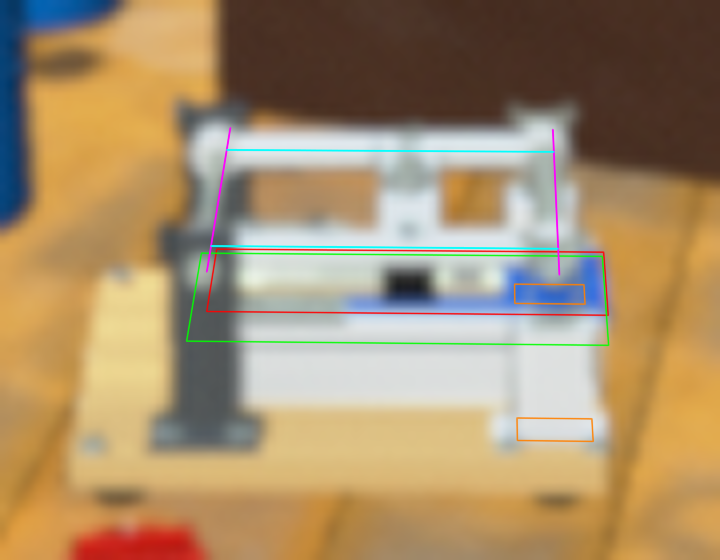

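```bash
python3 - <<'E'
import pickle
from h import *
t,s=pickle.load(open("p0.pkl","rb"))
crop(t,300,205,370,240,11,"tz1.png"); crop(t,290,160,360,205,11,"tz2.png")
crop(s,290,155,330,205,12,"sz1.png")
E
```

```text
(no output)
```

View pics/tz1.png

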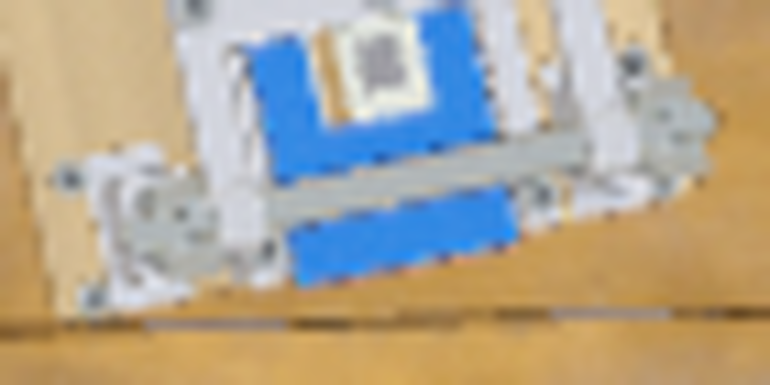

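View pics/tz2.png

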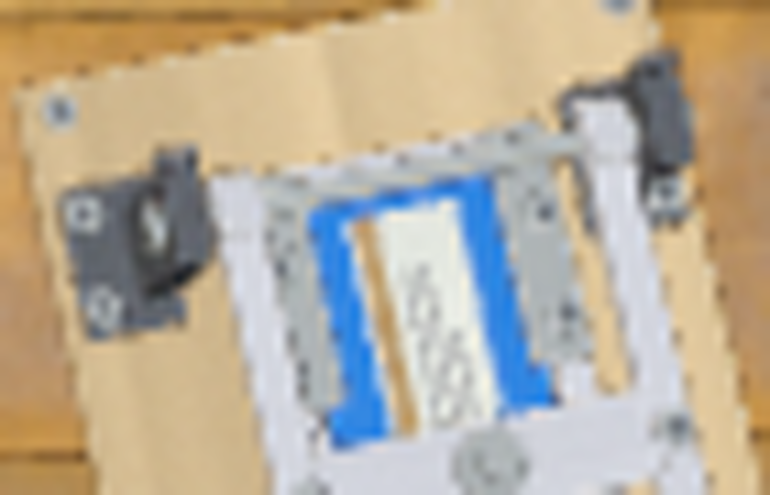

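View pics/sz1.png

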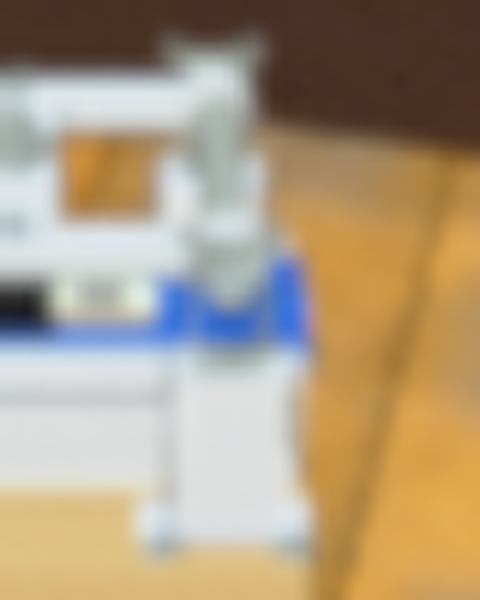

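```bash
python3 - <<'E'
import fit,pickle
from fit import *
a=lambda u,v:[300+(u+.5)/11-.5,205+(v+.5)/11-.5]
b=lambda u,v:[290+(u+.5)/11-.5,160+(v+.5)/11-.5]
c=lambda u,v:[290+(u+.5)/12-.5,155+(v+.5)/12-.5]
press=[(t,(-48,35,70),a(268,208)),(t,(-48,-35,70),a(594,148)),(t,(62,35,70),b(264,190)),(t,(62,-35,70),b(585,145)),
(t,(-13,0,75),b(488,495)),
(s,(-48,52,70),c(230,262)),(s,(-48,-40,70),c(222,110)),(s,(62,58,70),sc(201,270)),(s,(62,-40,70),sc(213,145)),(t,(17,24,46),b(315,410)),(t,(17,-24,46),b(568,365))]
pan=[(t,(-65,25,40),a(296,283)),(t,(-65,-25,40),a(518,240)),(t,(65,21,40),b(312,207)),(t,(65,-21,40),b(490,178)),(s,(-65,25,40),c(308,345)),(s,(-65,-25,40),c(302,258))]
for nm,o in(("press",press),("panel",pan),("all",press+pan)):
    fit.obs=o; 
    from scipy.optimize import least_squares
    r=least_squares(fit.res,[570,-106,6,.17],loss="soft_l1"); print(nm,np.round(r.x,3)); print(np.round(r.fun.reshape(-1,2),1).tolist())
    if nm=="press": pickle.dump(r.x,open("q.pkl","wb")); print("mouth,handle,hinge,center",np.round(w(r.x,[(-65,0,34),(-48,0,70),(62,0,70),(0,0,37)]),1).tolist())
E
```

```text
press [ 5.73767e+02 -1.06581e+02  7.59900e+00  1.67000e-01]
[[-0.4, 0.0], [-1.0, -0.3], [0.3, 1.1], [-0.1, -0.5], [1.4, 1.3], [-0.1, 0.6], [-0.5, -0.7], [-0.0, -0.4], [0.5, 0.3], [2.4, -0.5], [-1.4, -0.2]]
mouth,handle,hinge,center [[509.7, -117.4, 41.6], [526.4, -114.6, 77.6], [634.9, -96.2, 77.6], [573.8, -106.6, 44.6]]
panel [ 5.71402e+02 -1.06804e+02  6.95900e+00  1.58000e-01]
[[0.1, 0.2], [0.1, 0.4], [-0.3, -0.3], [0.2, -0.8], [0.3, 0.4], [0.1, -0.2]]
all [ 5.72928e+02 -1.06605e+02  7.38300e+00  1.62000e-01]
[[-0.5, 0.3], [-1.1, 0.2], [0.4, 1.3], [0.0, -0.1], [1.4, 1.7], [0.1, 0.8], [-0.1, -0.6], [0.2, -0.4], [0.9, 0.3], [2.4, -0.2], [-1.3, 0.2], [0.1, -0.4], [0.1, -0.3], [-0.5, -0.9], [-0.0, -1.5], [-0.3, 0.2], [-0.5, -0.4]]
```

```bash
cat >> h.py <<'E'
from scipy.spatial.transform import Rotation as R
def rot(q): return R.from_quat([q[1],q[2],q[3],q[0]])
def plan(P,yaw=None):
    "shift in tool axes & turn to reach world TCP P with tool y along world heading yaw (mod pi)"
    s=read_state(); r=rot(s["tool_rot"]); M=r.as_matrix()
    d=M.T@(np.asarray(P)-s["eef_pos"])
    print("t",round(s["t"],2),"pos",np.round(s["eef_pos"],1),"tool x",np.round(M[:,0],3),"y",np.round(M[:,1],3),"F",np.round(s["contact_force"],1),"w",round(s["gripper_width"],1))
    print("shift",np.round(d,1).tolist())
    if yaw is not None:
        h=np.arctan2(M[1,1],M[0,1]); e=yaw-h   # tool x down: turn about tool x by a changes heading by -a
        e=(e+np.pi/2)%np.pi-np.pi/2; print("turn",round(np.degrees(-e),1),"j6",np.round(s["joint_pos"],2))
E
python3 - <<'E'
from h import *
plan([526,-115,150],.165); print(np.round(rot(read_state()["tool_rot"]).as_matrix(),3))
E
```

```text
t 1.4 pos [ 281.3 -558.1  231.4] tool x [ 0. -0. -1.] y [ 0.45  -0.893  0.   ] F [-0.1  0.4  1.3] w 85.1
shift [81.3, -285.6, -418.0]
turn -72.7 j6 [-1.21  0.49  1.56 -0.    1.09 -0.11]
[[ 0.     0.45  -0.893]
 [-0.    -0.893 -0.45 ]
 [-1.     0.     0.   ]]
```

{"op": "play_rows", "data": {
  "steps": [
    [-60, 0, 0, 0, -0.36],
    [-120, 0, 0, 0, -0.36],
    [-150, -20, -30, -10, -0.36],
    [-150, -60, -80, -20, -0.36],
    [-150, -100, -140, -30, -0.36],
    [-150, -140, -200, -40, -0.36],
    [-150, -180, -260, -50, -0.36],
    [-150, -225, -320, -60, -0.36],
    [-150, -265, -380, -70, -0.36],
    [-150, -286, -418, -72.7, -0.36]
  ],
  "squeeze": 20
}}

```text
t: 2.65
eef_pos: [509.2, -141.1, 381.6]
tool_rot: [0.541, 0.456, 0.54, -0.456]
contact_force: [0.2, -0.3, 0.1]
gripper_width: 27.1
```

```bash
python3 - <<'E'
from h import *
plan([526,-115,130],.165)
E
```

```text
t 2.65 pos [ 509.2 -141.1  381.6] tool x [ 0.001 -0.    -1.   ] y [0.986 0.167 0.001] F [ 0.2 -0.3  0.1] w 27.1
shift [251.6, 20.8, -23.0]
turn 0.2 j6 [-0.4   0.23  1.56 -0.    1.35 -0.56]
```

{"op": "play_rows", "data": {
  "steps": [
    [60, 0, 0, 0, -0.36],
    [120, 0, 0, 0, -0.36],
    [180, 0, 0, 0, -0.36],
    [240, 0, 0, 0, -0.36],
    [250, 0, 0, 0, -0.36],
    [250, 0, 0, 0, -0.36],
    [250, 0, 0, 0, -0.36]
  ]
}}

```text
t: 3.52
eef_pos: [509.6, -143.4, 133.5]
tool_rot: [0.541, 0.457, 0.538, -0.457]
contact_force: [0.1, 0.3, 0.3]
gripper_width: 27.5
```

```bash
python3 - <<'E'
from h import *
plan([526,-115,65],.165)
t=capture("top"); s=capture("side")
crop(t,285,140,385,250,5,"t1.png"); crop(s,240,105,350,215,6,"s1.png")
E
```

```text
t 3.52 pos [ 509.6 -143.4  133.5] tool x [ 0.003 -0.001 -1.   ] y [0.986 0.164 0.003] F [0.1 0.3 0.3] w 27.5
shift [68.5, 20.6, -25.5]
turn -0.0 j6 [-0.4   0.48  1.9  -0.    0.76 -0.56]
```

View pics/s1.png

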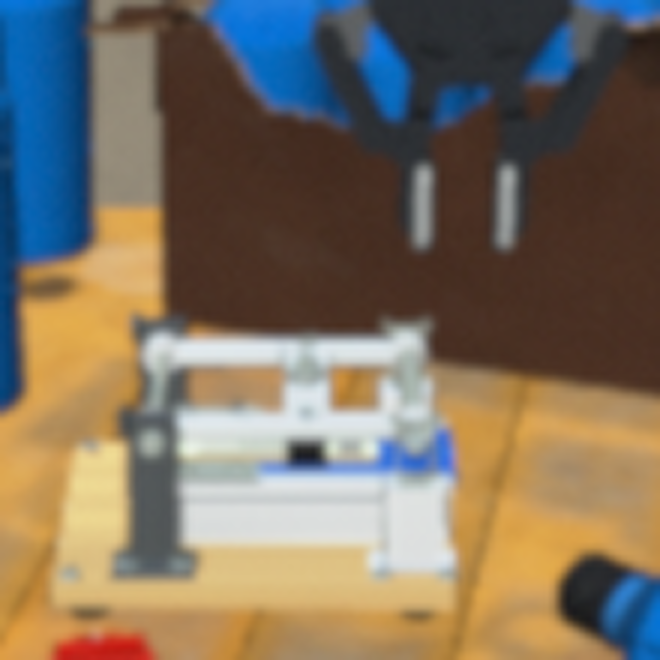

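View pics/t1.png

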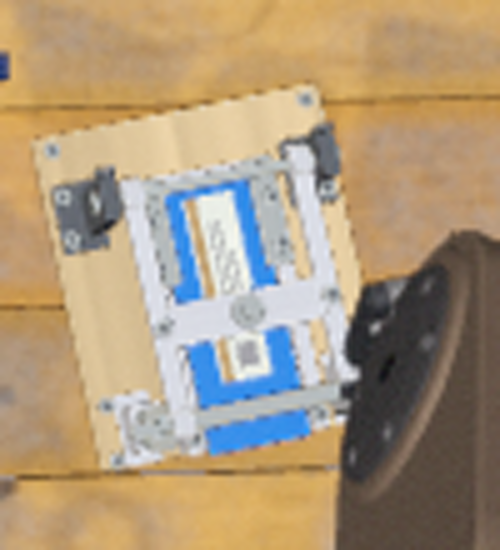

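{"op": "play_rows", "data": {
  "steps": [
    [0, 20.6, -25.5, 0, -0.36],
    [10, 20.6, -25.5, 0, -0.36],
    [30, 20.6, -25.5, 0, -0.36],
    [30, 20.6, -25.5, 0, -0.36]
  ]
}}

```text
t: 4.12
eef_pos: [524.1, -114.7, 100.7]
tool_rot: [0.539, 0.457, 0.54, -0.457]
contact_force: [-0.0, -0.3, 0.0]
gripper_width: 27.1
```

```bash
python3 - <<'E'
from h import *
plan([526,-115,65],.165)
t=capture("top"); s=capture("side")
crop(t,285,140,385,250,5,"t2.png"); crop(s,270,105,340,205,8,"s2.png")
E
```

```text
t 4.12 pos [ 524.1 -114.7  100.7] tool x [-0.002  0.    -1.   ] y [ 0.986  0.164 -0.001] F [-0.  -0.3  0. ] w 27.1
shift [35.7, 1.8, 0.6]
turn -0.0 j6 [-0.34  0.54  1.9  -0.    0.7  -0.5 ]
```

View pics/s2.png

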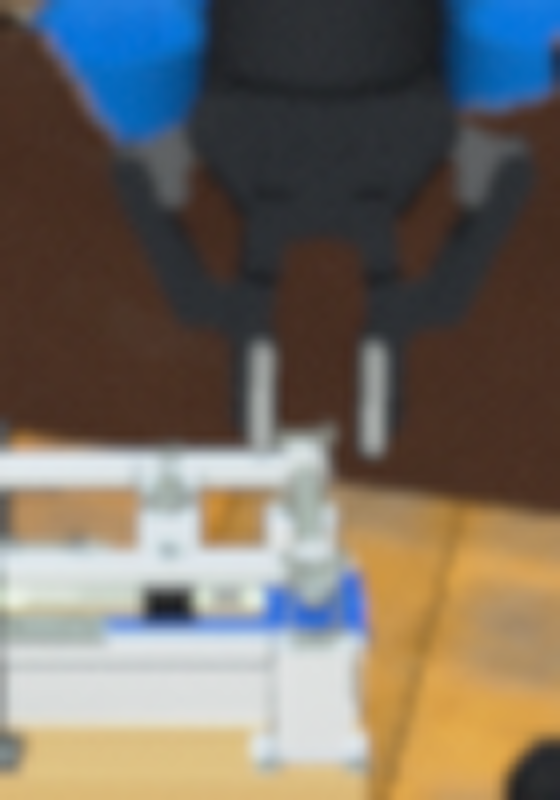

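View pics/t2.png

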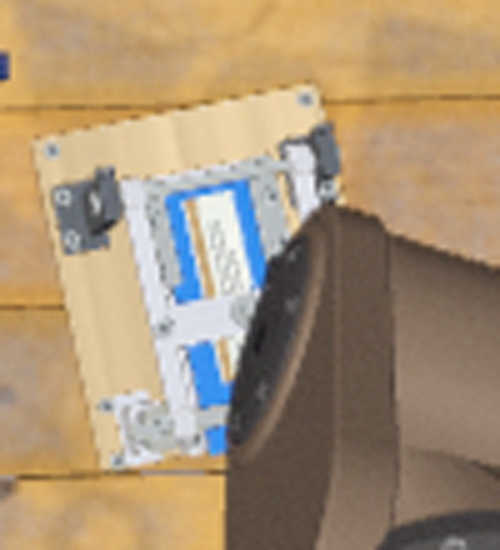

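{"op": "play_rows", "data": {
  "steps": [
    [0, 3.5, 0.6, 0, -0.36],
    [12, 3.5, 0.6, 0, -0.36],
    [24, 3.5, 0.6, 0, -0.36],
    [36, 3.5, 0.6, 0, -0.36],
    [36, 3.5, 0.6, 0, -0.36],
    [36, 3.5, 0.6, 0, -0.36]
  ]
}}

```text
t: 4.97
eef_pos: [528.4, -114.5, 65.2]
tool_rot: [0.539, 0.457, 0.539, -0.457]
contact_force: [0.1, 1.5, 0.0]
gripper_width: 27.2
```

{"op": "play_rows", "data": {
  "steps": [
    [0, 0, 0, 0, -0.7],
    [0, 0, 0, 0, -0.75],
    [0, 0, 0, 0, -0.8],
    [0, 0, 0, 0, -0.9]
  ],
  "squeeze": 20
}}

```text
t: 5.48
eef_pos: [526.7, -114.6, 65.5]
tool_rot: [0.539, 0.456, 0.54, -0.458]
contact_force: [-9.4, -4.7, 4.0]
gripper_width: 9.3
```

```bash
python3 - <<'E'
from h import *
plan([526,-115,65],.165)
s=capture("side")
crop(s,270,105,340,205,8,"s3.png")
E
```

```text
t 5.47 pos [ 526.7 -114.6   65.5] tool x [-0.003  0.    -1.   ] y [ 0.986  0.165 -0.003] F [-9.4 -4.7  4. ] w 9.3
shift [0.5, -0.8, 0.2]
turn 0.0 j6 [-0.34  0.6   1.92 -0.    0.62 -0.5 ]
```

View pics/s3.png

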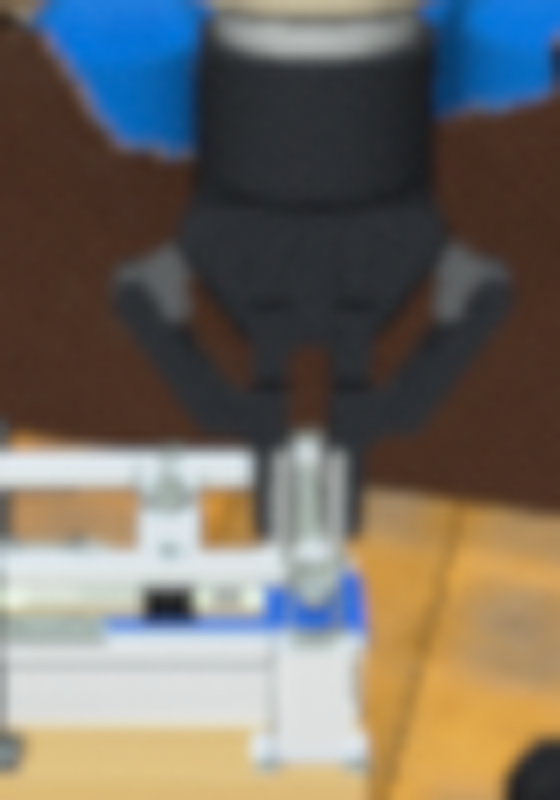

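{"op": "play_rows", "data": {
  "steps": [
    [0, -1, 0, 0, -1],
    [0, -1, 0, 0, -1],
    [-5, -1, 0, 0, -1],
    [-11, -0.5, 0, 0, -1],
    [-22, 1, 0, 0, -1],
    [-32.5, 4, 0, 0, -1]
  ],
  "squeeze": 60
}}

```text
t: 6.28
eef_pos: [531.2, -113.9, 98.5]
tool_rot: [0.539, 0.456, 0.54, -0.458]
contact_force: [-8.0, -4.6, -1.9]
gripper_width: 7.2
```

```bash
python3 - <<'E'
from h import *
plan([526,-115,65],.165)
s=capture("side")
crop(s,240,85,340,205,6,"s4.png")
E
```

```text
t 6.28 pos [ 531.2 -113.9   98.5] tool x [-0.003  0.    -1.   ] y [ 0.986  0.164 -0.003] F [-8.  -4.6 -1.9] w 7.2
shift [33.5, -5.2, 0.3]
turn 0.0 j6 [-0.33  0.55  1.89 -0.    0.7  -0.5 ]
```

View pics/s4.png

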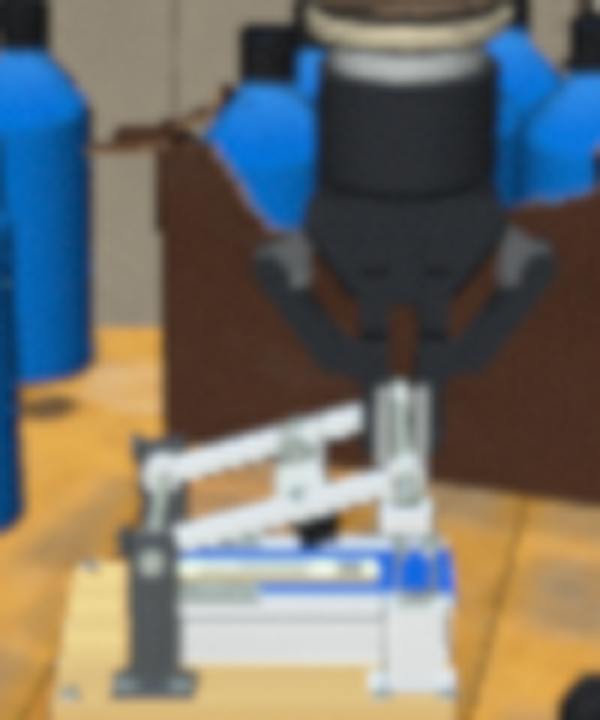

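{"op": "play_rows", "data": {
  "steps": [
    [-14.8, 6, 0, 0, -1],
    [-29.1, 14.2, 0, 0, -1],
    [-42, 24.5, 0, 0, -1],
    [-53.2, 36.6, 0, 0, -1],
    [-62.4, 50.3, 0, 0, -1],
    [-69.5, 65, 0, 0, -1]
  ],
  "squeeze": 40
}}

```text
t: 7.08
eef_pos: [596.1, -102.7, 170.5]
tool_rot: [0.54, 0.457, 0.539, -0.457]
contact_force: [-8.3, 3.0, 11.4]
gripper_width: 7.1
```

```bash
python3 - <<'E'
from h import *
plan([526,-115,65],.165)
s=capture("side")
crop(s,220,65,340,205,5,"s5.png")
E
```

```text
t 7.08 pos [ 596.1 -102.7  170.5] tool x [ 0.001  0.    -1.   ] y [0.986 0.164 0.001] F [-8.3  3.  11.4] w 7.1
shift [105.4, -71.2, 0.7]
turn -0.0 j6 [-0.28  0.53  1.68  0.    0.94 -0.44]
```

View pics/s5.png

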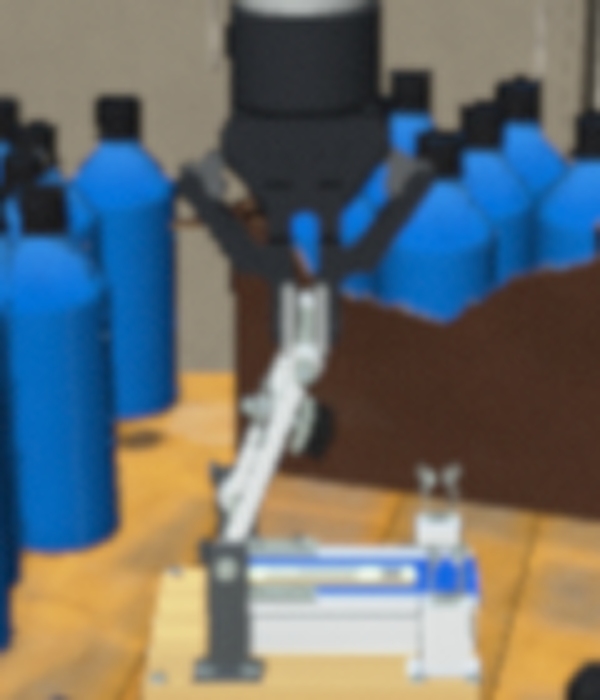

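{"op": "play_rows", "data": {
  "steps": [
    [-3, 15, 0, 0, -1],
    [-5, 31, 0, 0, -1],
    [-5, 48, 0, 0, -1],
    [-3, 62, 0, 0, -1],
    [-1, 70, 0, 0, -1],
    [-1, 70, 0, 0, -1]
  ],
  "squeeze": 30
}}

```text
t: 7.88
eef_pos: [666.7, -90.1, 170.0]
tool_rot: [0.54, 0.458, 0.539, -0.456]
contact_force: [-0.1, 6.8, 2.4]
gripper_width: 7.4
```

```bash
python3 - <<'E'
from h import *
plan([526,-115,65],.165)
s=capture("side")
crop(s,220,65,340,205,5,"s6.png")
E
```

```text
t 7.88 pos [666.7 -90.1 170. ] tool x [ 0.003  0.001 -1.   ] y [0.986 0.165 0.003] F [-0.1  6.8  2.4] w 7.4
shift [104.5, -143.2, 1.5]
turn 0.0 j6 [-0.23  0.62  1.5   0.    1.02 -0.4 ]
```

View pics/s6.png

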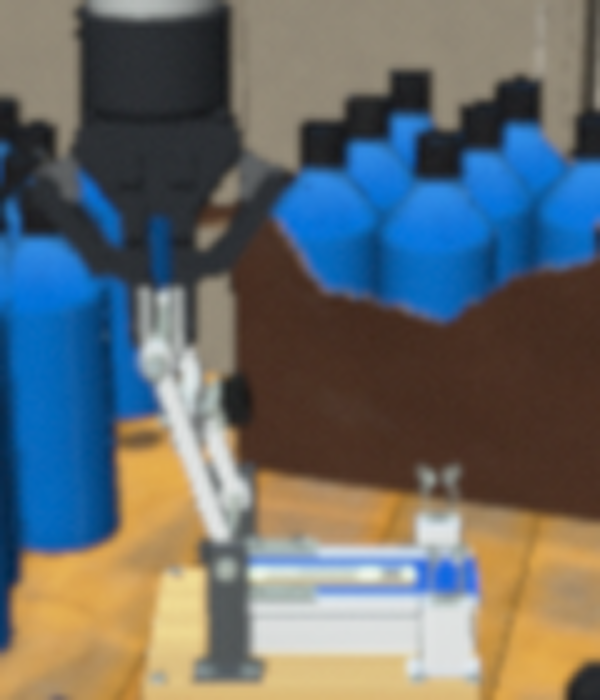

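{"op": "play_rows", "data": {
  "steps": [
    [0, 0, 0, 0, -0.6],
    [0, 0, 0, 0, -0.4],
    [0, 0, 0, 0, -0.4],
    [-20, 0, 0, 0, -0.4],
    [-50, 0, 0, 0, -0.4],
    [-50, 0, 0, 0, -0.4]
  ]
}}

```text
t: 8.68
eef_pos: [666.2, -92.0, 220.6]
tool_rot: [0.541, 0.458, 0.538, -0.457]
contact_force: [-0.7, 0.3, -0.8]
gripper_width: 26.2
```

```bash
python3 - <<'E'
from h import *
import pickle
q=pickle.load(open("q.pkl","rb"))
plan([526,-115,65],.165)
s=capture("side"); t=capture("top")
crop(s,220,65,340,205,5,"s7.png")
E
```

```text
t 8.68 pos [666.2 -92.  220.6] tool x [ 0.004 -0.001 -1.   ] y [0.986 0.164 0.004] F [-0.7  0.3 -0.8] w 26.2
shift [155.1, -142.6, -0.6]
turn -0.0 j6 [-0.24  0.57  1.45 -0.    1.12 -0.4 ]
```

View pics/s7.png

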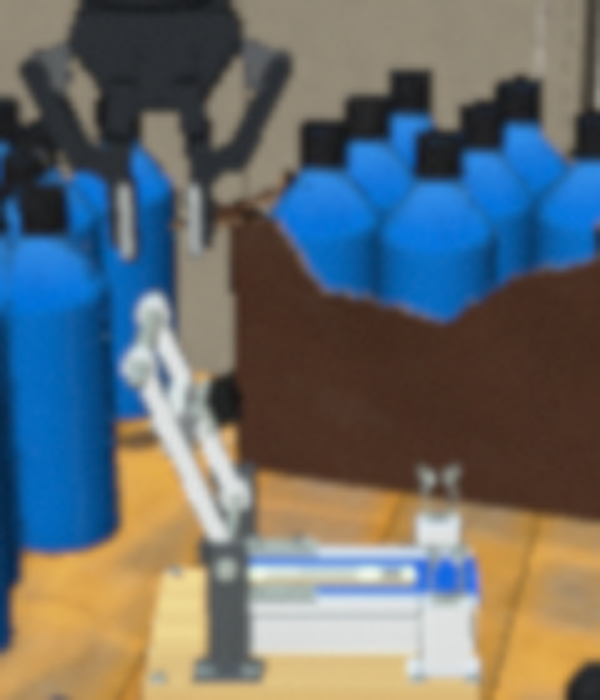

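{"op": "play_rows", "data": {
  "steps": [
    [0, -40, 0, 10, -1],
    [0, -80, 0, 20, -1],
    [0, -95.6, -0.4, 30, -1],
    [20, -95.6, -0.4, 40, -1],
    [40, -95.6, -0.4, 50, -1],
    [60, -95.6, -0.4, 60, -1],
    [80, -95.6, -0.4, 70, -1],
    [100, -95.6, -0.4, 80, -1],
    [125, -95.6, -0.4, 90, -1],
    [140, -95.6, -0.4, 90, -1]
  ],
  "squeeze": 30
}}

```text
t: 10.02
eef_pos: [570.3, -106.8, 76.4]
tool_rot: [-0.058, -0.704, -0.059, 0.706]
contact_force: [-0.0, -0.3, -0.9]
gripper_width: -0.1
```

```bash
python3 - <<'E'
from fit import *
q=pickle.load(open("q.pkl","rb")); q[2]=7.5
P=w(q,[(-3,0,0)])[0]; P[2]=52; print(P); plan(P,.165+np.pi/2)
s=capture("side"); crop(s,220,105,340,205,6,"s8.png")
E
```

```text
[ 570.80942818 -107.08108426   52.        ]
t 10.03 pos [ 570.3 -106.8   76.4] tool x [-0.002  0.001 -1.   ] y [ 0.165 -0.986 -0.001] F [-0.  -0.3 -0.9] w -0.1
shift [24.4, 0.4, -0.6]
turn 0.1 j6 [-0.3   0.63  1.81 -0.    0.71  1.11]
```

View pics/s8.png

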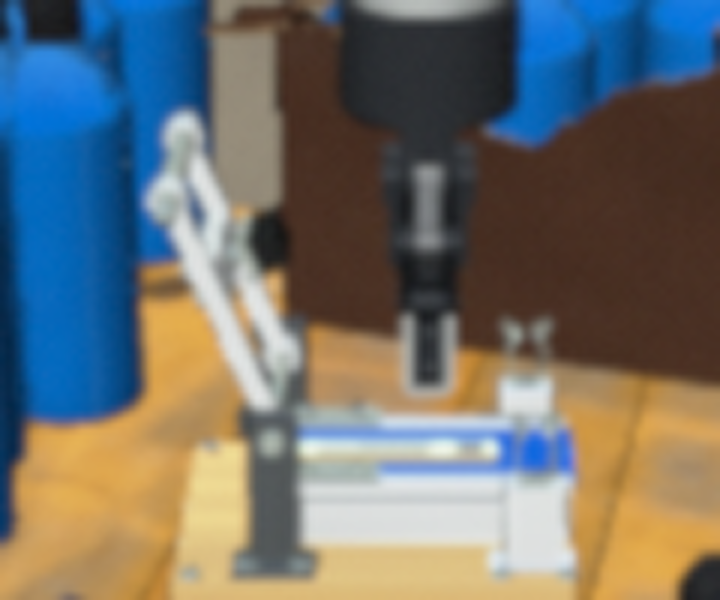

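{"op": "play_rows", "data": {
  "steps": [
    [10, 0, 0, 0, -1],
    [18, 0, 0, 0, -1],
    [23, 0, 0, 0, -1],
    [25, 0, 0, 0, -1],
    [25, 0, 0, 0, -1]
  ]
}}

```text
t: 10.7
eef_pos: [571.1, -107.0, 53.4]
tool_rot: [0.058, 0.705, 0.058, -0.705]
contact_force: [1.0, 0.8, 0.1]
gripper_width: 0.2
```

{"op": "play_rows", "data": {
  "steps": [
    [1, 0, 0, 0, -1],
    [1, 0, 0, 0, -1]
  ]
}}

```text
t: 10.95
eef_pos: [571.1, -107.0, 52.4]
tool_rot: [0.058, 0.705, 0.058, -0.705]
contact_force: [0.2, 0.3, 0.3]
gripper_width: 0.2
```

{"op": "play_rows", "data": {
  "steps": [
    [1, 0, 0, 0, -1],
    [1, 0, 0, 0, -1]
  ]
}}

```text
t: 11.2
eef_pos: [571.0, -107.0, 51.3]
tool_rot: [-0.058, -0.705, -0.058, 0.705]
contact_force: [-0.7, -0.4, 0.1]
gripper_width: 0.0
```

{"op": "play_rows", "data": {
  "steps": [
    [1, 0, 0, 0, -1],
    [1, 0, 0, 0, -1]
  ]
}}

```text
t: 11.45
eef_pos: [571.0, -107.0, 50.2]
tool_rot: [-0.058, -0.705, -0.058, 0.705]
contact_force: [-0.7, -0.2, 0.5]
gripper_width: 0.1
```

{"op": "play_rows", "data": {
  "steps": [
    [1, 0, 0, 0, -1],
    [1, 0, 0, 0, -1]
  ]
}}

```text
t: 11.7
eef_pos: [571.0, -107.0, 49.2]
tool_rot: [-0.058, -0.705, -0.058, 0.705]
contact_force: [0.0, 0.6, 1.1]
gripper_width: 0.3
```

{"op": "play_rows", "data": {
  "steps": [
    [0.8, 0, 0, 0, -1],
    [0.8, 0, 0, 0, -1]
  ]
}}

```text
t: 11.95
eef_pos: [571.0, -107.0, 48.4]
tool_rot: [-0.058, -0.705, -0.058, 0.705]
contact_force: [0.0, 0.2, 0.1]
gripper_width: -0.2
```

{"op": "play_rows", "data": {
  "steps": [
    [0.8, 0, 0, 0, -1],
    [0.8, 0, 0, 0, -1]
  ]
}}

```text
t: 12.2
eef_pos: [571.0, -107.0, 47.6]
tool_rot: [-0.058, -0.705, -0.058, 0.705]
contact_force: [0.2, -0.4, -0.3]
gripper_width: -0.2
```

{"op": "play_rows", "data": {
  "steps": [
    [0.8, 0, 0, 0, -1],
    [0.8, 0, 0, 0, -1]
  ]
}}

```text
t: 12.45
eef_pos: [571.1, -107.0, 47.1]
tool_rot: [0.058, 0.705, 0.058, -0.705]
contact_force: [-0.2, 0.3, 2.4]
gripper_width: -0.1
```

{"op": "play_rows", "data": {
  "steps": [
    [0.6, 0, 0, 0, -1],
    [0.6, 0, 0, 0, -1]
  ]
}}

```text
t: 12.7
eef_pos: [571.2, -107.0, 47.0]
tool_rot: [0.058, 0.705, 0.058, -0.705]
contact_force: [-2.4, 0.7, 10.4]
gripper_width: -0.0
```

{"op": "play_rows", "data": {
  "steps": [
    [-0.1, 0, 3, 0, -1],
    [-0.1, 0, 7, 0, -1],
    [-0.1, 0, 11, 0, -1],
    [-0.1, 0, 15, 0, -1]
  ]
}}

```text
t: 13.2
eef_pos: [557.0, -109.7, 47.0]
tool_rot: [0.059, 0.705, 0.058, -0.704]
contact_force: [1.9, 0.4, 6.2]
gripper_width: 0.2
```

```bash
python3 - <<'E'
from fit import *
plan([571,-107,47])
s=capture("side"); crop(s,220,105,340,205,6,"s9.png")
E
```

```text
t 13.2 pos [ 557.  -109.7   47. ] tool x [ 0.002 -0.001 -1.   ] y [ 0.164 -0.986  0.001] F [1.9 0.4 6.2] w 0.2
shift [0.1, -0.3, -14.2]
```

View pics/s9.png

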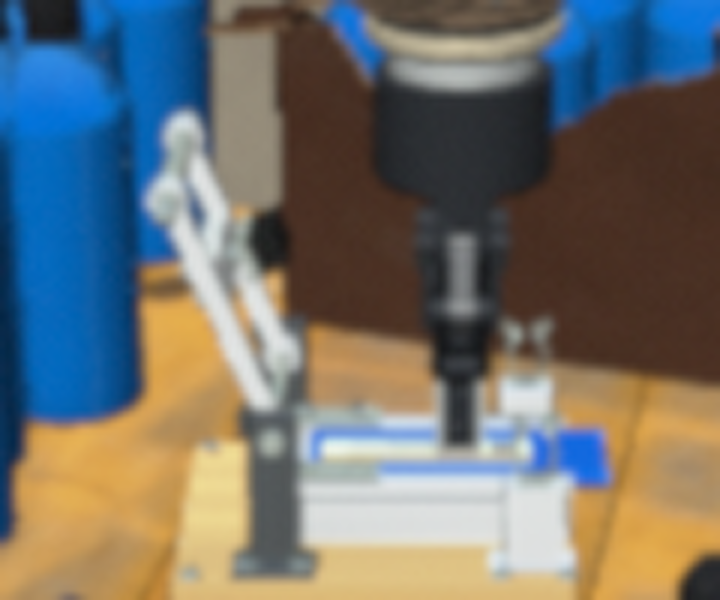

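{"op": "play_rows", "data": {
  "steps": [
    [0, 0, 4, 0, -1],
    [0, 0, 8, 0, -1],
    [0, 0, 12, 0, -1],
    [0, 0, 16, 0, -1],
    [0, 0, 20, 0, -1]
  ]
}}

```text
t: 13.88
eef_pos: [537.3, -113.0, 47.0]
tool_rot: [0.059, 0.706, 0.058, -0.704]
contact_force: [1.2, -0.7, 6.3]
gripper_width: -0.2
```

{"op": "play_rows", "data": {
  "steps": [
    [0, 0, 4, 0, -1],
    [0, 0, 8, 0, -1],
    [0, 0, 12, 0, -1],
    [0, 0, 16, 0, -1],
    [0, 0, 20, 0, -1],
    [0, 0, 21, 0, -1]
  ]
}}

```text
t: 14.62
eef_pos: [516.5, -116.5, 47.0]
tool_rot: [0.059, 0.705, 0.058, -0.704]
contact_force: [1.3, -0.1, 6.5]
gripper_width: -0.1
```

```bash
python3 - <<'E'
from fit import *
plan([571,-107,47])
s=capture("side"); crop(s,220,105,340,205,6,"s10.png")
E
```

```text
t 14.62 pos [ 516.5 -116.5   47. ] tool x [ 0.002 -0.001 -1.   ] y [ 0.164 -0.986  0.001] F [ 1.3 -0.1  6.5] w -0.1
shift [0.1, -0.4, -55.3]
```

View pics/s10.png

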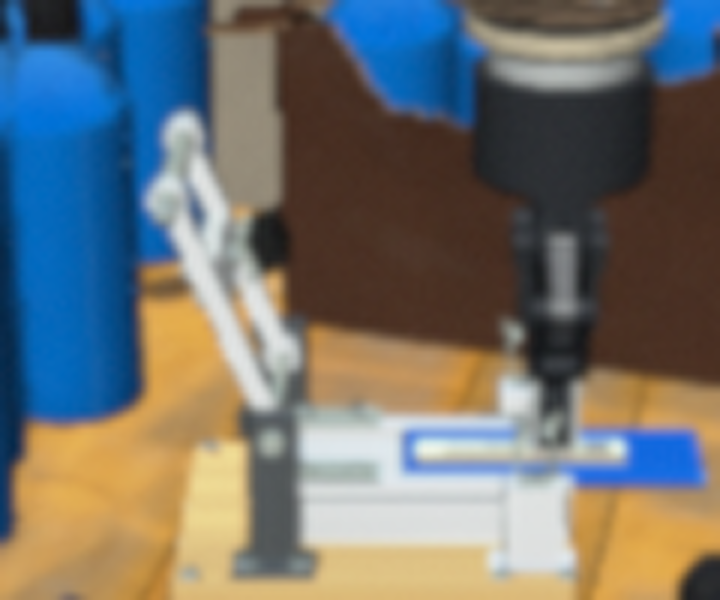

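{"op": "play_rows", "data": {
  "steps": [
    [-2, 0, 0, 0, -1],
    [-15, 0, 0, 0, -1],
    [-40, 0, 5, 0, -1],
    [-45, 0, 15, 0, -0.5],
    [-45, 0, 22, 0, 0.6],
    [-45, 0, 22, 0, 0.6]
  ]
}}

```text
t: 15.42
eef_pos: [493.4, -119.8, 91.0]
tool_rot: [-0.058, -0.704, -0.058, 0.705]
contact_force: [-0.5, -0.2, 0.9]
gripper_width: 54.5
```

```bash
python3 - <<'E'
from fit import *
q=pickle.load(open("q.pkl","rb")); q[2]=7.5
P=w(q,[(-84,0,0)])[0]; P[2]=34; print(P); plan(P,.165+np.pi/2)
s=capture("side"); crop(s,220,105,340,205,6,"s11.png")
t=capture("top"); crop(t,285,140,385,270,5,"t11.png")
r=masks_of(t,"panel"); print([(x["confidence"],x["xy"],unproj(t,x["xy"],47)) for x in r[:2]])
E
```

```text
[ 490.9419709  -120.57883471   34.        ]
t 15.43 pos [ 493.4 -119.8   91. ] tool x [-0.001  0.    -1.   ] y [ 0.164 -0.987 -0.   ] F [-0.5 -0.2  0.9] w 54.5
shift [57.0, 0.4, 2.5]
turn -0.0 j6 [-0.37  0.53  1.98 -0.    0.63  1.04]
[(0.59, [329.0, 212.9], array([[ 545.84046494, -100.15757963,   47.        ]]))]
```

View pics/s11.png

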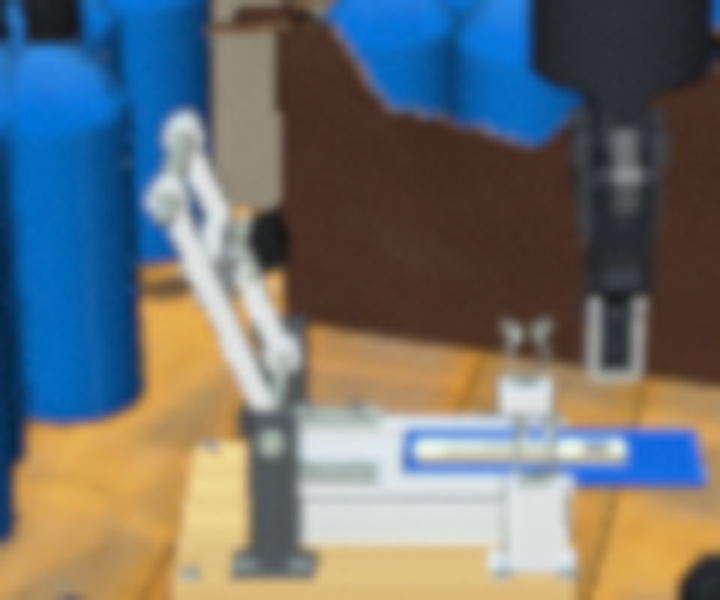

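View pics/t11.png

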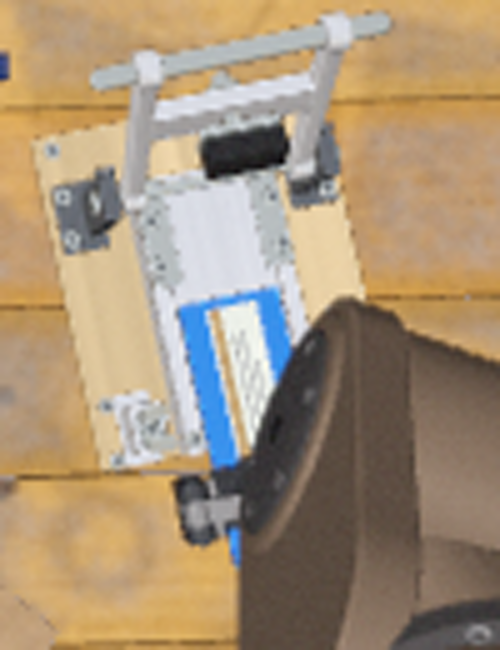

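```bash
python3 - <<'E'
from fit import *
t=capture("top")
B=unproj(t,[tc(180,306),tc(277,289),tc(236,566)],47); print(np.round(B,1))
d=B[2]-B[0]; print("left edge heading",np.arctan2(-d[1],-d[0]), np.linalg.norm(d),"width",np.linalg.norm(B[1]-B[0]))
q=pickle.load(open("q.pkl","rb"))
c,s_=np.cos(q[3]),np.sin(q[3])
for b in B: e=b[:2]-q[:2]; print("press frame",np.round([c*e[0]+s_*e[1],-s_*e[0]+c*e[1]],1))
E
```

```text
[[ 576.   -80.9   47. ]
 [ 583.  -128.8   47. ]
 [ 449.5 -102.6   47. ]]
left edge heading 0.17007736989311728 128.3461005396827 width 48.406182445222946
press frame [ 6.4 24.9]
press frame [  5.4 -23.4]
press frame [-121.9   24.6]
```

{"op": "play_rows", "data": {
  "steps": [
    [0, 0, 2.5, 0, 0.65],
    [0, 0, 2.5, 0, 0.65],
    [15, 0, 2.5, 0, 0.65],
    [30, 0, 2.5, 0, 0.65],
    [45, 0, 2.5, 0, 0.65],
    [56, 0, 2.5, 0, 0.65],
    [57, 0, 2.5, 0, 0.65]
  ]
}}

```text
t: 16.5
eef_pos: [491.3, -120.1, 33.4]
tool_rot: [-0.058, -0.704, -0.058, 0.705]
contact_force: [-0.2, -0.4, 0.5]
gripper_width: 70.2
```

```bash
python3 - <<'E'
from fit import *
q=pickle.load(open("q.pkl","rb")); q[2]=7.5
P=w(q,[(-84,0,0)])[0]; P[2]=34; print(P); plan(P,.165+np.pi/2)
s=capture("side"); crop(s,270,125,350,205,8,"s12.png")
E
```

```text
[ 490.9419709  -120.57883471   34.        ]
t 16.5 pos [ 491.3 -120.1   33.4] tool x [-0.002  0.001 -1.   ] y [ 0.164 -0.986 -0.001] F [-0.2 -0.4  0.5] w 70.2
shift [-0.6, 0.4, 0.4]
turn -0.0 j6 [-0.37  0.63  2.02 -0.    0.49  1.04]
```

View pics/s12.png

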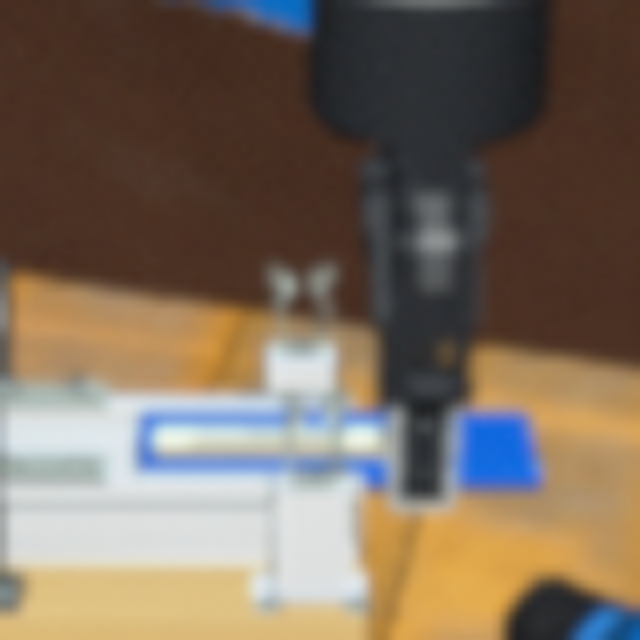

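{"op": "play_rows", "data": {
  "steps": [
    [0, 0, 0, 0, 0.4],
    [0, 0, 0, 0, 0.25],
    [0, 0, 0, 0, 0.15],
    [0, 0, 0, 0, 0.05],
    [0, 0, 0, 0, 0]
  ],
  "squeeze": 30
}}

```text
t: 17.18
eef_pos: [491.8, -120.3, 34.8]
tool_rot: [0.058, 0.705, 0.058, -0.704]
contact_force: [-1.3, 0.7, 5.1]
gripper_width: 49.1
```

```bash
python3 - <<'E'
from fit import *
q=pickle.load(open("q.pkl","rb")); q[2]=7.5
P=w(q,[(-84,0,0)])[0]; P[2]=34; plan(P,.165+np.pi/2)
s=capture("side"); crop(s,270,125,350,205,8,"s13.png")
t,s0=pickle.load(open("p0.pkl","rb")); 
crop(t,140,155,240,255,6,"tray.png")
E
```

```text
t 17.18 pos [ 491.8 -120.3   34.8] tool x [ 0.001 -0.    -1.   ] y [ 0.164 -0.986  0.001] F [-1.3  0.7  5.1] w 49.1
shift [0.8, 0.1, 0.9]
turn -0.0 j6 [-0.37  0.63  2.02 -0.    0.5   1.04]
```

View pics/s13.png

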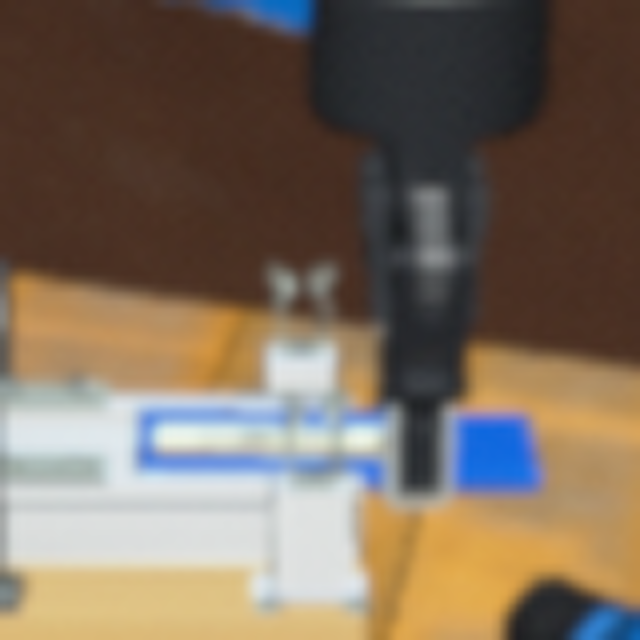

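View pics/tray.png

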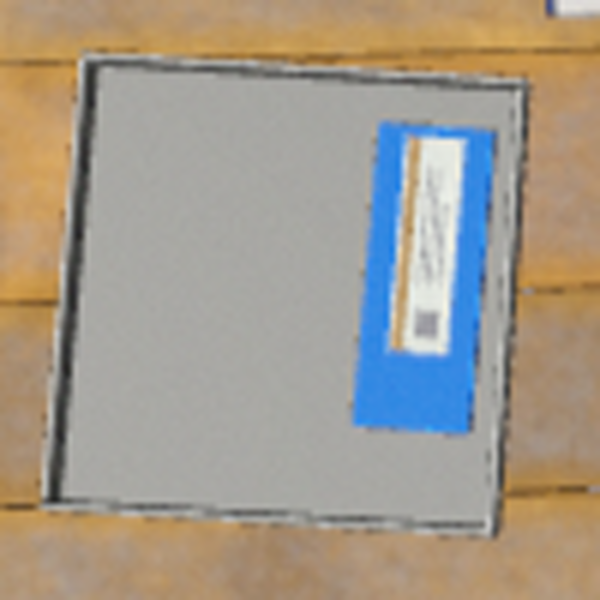

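```bash
python3 - <<'E'
from fit import *
f=lambda u,v:[140+(u+.5)/6-.5,155+(v+.5)/6-.5]
C=unproj(t,[f(82,55),f(527,78),f(497,535),f(43,508)],22)[:,:2]; print(np.round(C,1))
# tray corners: (+97,+95),(+97,-95),(-97,-95),(-97,95)
M=np.array([(97,95),(97,-95),(-97,-95),(-97,95)],float)
c=C.mean(0); H=(M.T@(C-c)); a=np.arctan2(H[0,1]-H[1,0],H[0,0]+H[1,1]); print("tray",c,a)
Rr=np.array([[np.cos(a),-np.sin(a)],[np.sin(a),np.cos(a)]]); print(np.round((C-c)@Rr-M,1))
O=unproj(t,[f(380,121),f(497,129),f(471,432),f(352,424)],10)[:,:2]; print("old in tray",np.round((O-c)@Rr,1))
Tg=c+Rr@np.array([0,30]); print("panel target",Tg)
np.save("tray.npy",np.r_[c,a])
# grip point is dx ahead (toward robot) of panel centre
q=pickle.load(open("q.pkl","rb")); s=read_state(); e=s["eef_pos"][:2]-q[:2]; print("tcp in press",np.cos(q[3])*e[0]+np.sin(q[3])*e[1])
off=np.array([-26.0,0]); P=Tg+Rr@off
plan([P[0],P[1],180],a+np.pi/2)
E
```

```text
[[683.1 335.9]
 [668.2 147.7]
 [476.9 163.7]
 [493.1 352. ]]
tray [580.34340076 249.8287622 ] -0.08323466691420338
[[-1.8 -0.7]
 [-0.9  0.5]
 [ 1.1  0.6]
 [ 1.6 -0.4]]
old in tray [[ 75.8 -31.7]
 [ 75.2 -81.9]
 [-54.2 -79.4]
 [-53.7 -29. ]]
panel target [582.83755851 279.72490204]
tcp in press -83.08932331199482
t 17.23 pos [ 491.8 -120.3   34.8] tool x [ 0.001 -0.    -1.   ] y [ 0.164 -0.986  0.   ] F [-0.7  0.2  6.1] w 49.3
shift [-145.3, -386.0, -130.3]
turn 14.2 j6 [-0.37  0.63  2.02 -0.    0.5   1.04]
```

{"op": "play_rows", "data": {
  "steps": [
    [-3, 0, 0, 0, 0],
    [-8, 0, 0, 0, -0.1],
    [-15, 0, 0, 0, -0.1],
    [-25, 0, 0, 0, -0.1],
    [-35, 0, 0, 0, -0.1]
  ],
  "squeeze": 35
}}

```text
t: 17.85
eef_pos: [491.7, -120.2, 70.2]
tool_rot: [0.058, 0.705, 0.058, -0.705]
contact_force: [-0.0, -0.0, -0.8]
gripper_width: 48.7
```

```bash
python3 - <<'E'
from fit import *
plan([491,-120,180])
s=capture("side"); crop(s,250,105,350,205,7,"s14.png")
E
```

```text
t 17.85 pos [ 491.7 -120.2   70.2] tool x [ 0. -0. -1.] y [ 0.164 -0.986  0.   ] F [-0.  -0.  -0.8] w 48.7
shift [-109.8, -0.3, 0.6]
```

View pics/s14.png

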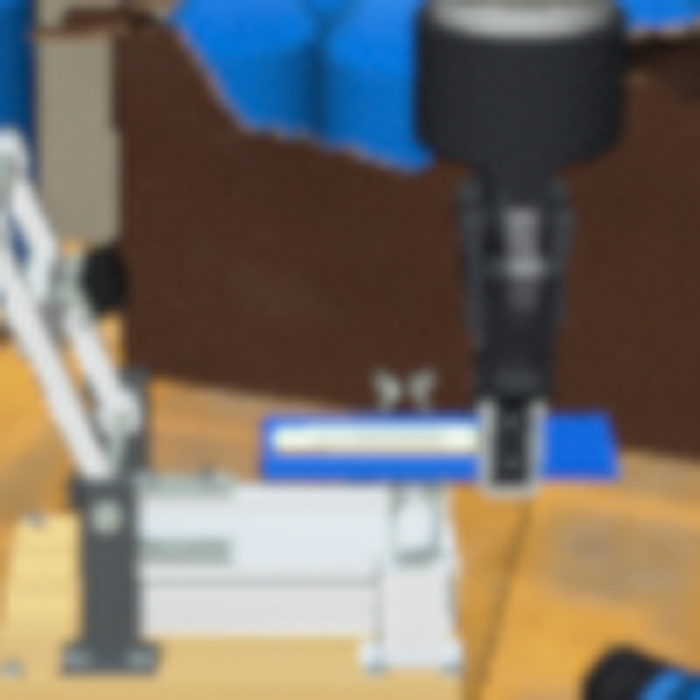

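{"op": "play_rows", "data": {
  "steps": [
    [-30, 0, 0, 0, -0.1],
    [-65, -10, 0, 0, -0.1],
    [-95, -40, -10, 2, -0.1],
    [-110, -80, -25, 4, -0.1],
    [-110, -125, -40, 6, -0.1],
    [-110, -170, -55, 8, -0.1],
    [-110, -215, -70, 10, -0.1],
    [-110, -260, -85, 12, -0.1],
    [-110, -305, -100, 14.2, -0.1],
    [-110, -345, -115, 14.2, -0.1]
  ]
}}

```text
t: 19.15
eef_pos: [548.4, 240.7, 179.6]
tool_rot: [-0.029, 0.707, -0.029, -0.706]
contact_force: [0.4, 0.6, -0.9]
gripper_width: 48.6
```

```bash
python3 - <<'E'
from fit import *
c=np.load("tray.npy"); a=c[2]
Rr=np.array([[np.cos(a),-np.sin(a)],[np.sin(a),np.cos(a)]])
P=c[:2]+Rr@[-26,30]
plan([*P,120],a+np.pi/2)
E
```

```text
t 19.15 pos [548.4 240.7 179.6] tool x [ 0. -0. -1.] y [-0.083 -0.997  0.   ] F [ 0.4  0.6 -0.9] w 48.6
shift [59.6, -41.7, -5.1]
turn 0.0 j6 [ 0.3   0.51  1.68 -0.    0.95  1.96]
```

{"op": "play_rows", "data": {
  "steps": [
    [0, -20, -3, 0, -0.1],
    [5, -38, -5, 0, -0.1],
    [25, -41.7, -5.1, 0, -0.1],
    [45, -41.7, -5.1, 0, -0.1],
    [65, -41.7, -5.1, 0, -0.1],
    [85, -41.7, -5.1, 0, -0.1],
    [105, -41.7, -5.1, 0, -0.1],
    [120, -41.7, -5.1, 0, -0.1],
    [120, -41.7, -5.1, 0, -0.1]
  ]
}}

```text
t: 20.27
eef_pos: [556.7, 279.6, 58.3]
tool_rot: [0.029, -0.706, 0.03, 0.707]
contact_force: [-0.6, -0.3, 0.4]
gripper_width: 48.9
```

```bash
python3 - <<'E'
from fit import *
c=np.load("tray.npy"); a=c[2]
Rr=np.array([[np.cos(a),-np.sin(a)],[np.sin(a),np.cos(a)]])
P=c[:2]+Rr@[-26,30]
plan([*P,10],a+np.pi/2)
s=capture("side"); t=capture("top"); crop(t,135,135,265,255,6,"t15.png");crop(s,180,195,330,315,5,"s15.png")
E
```

```text
t 20.27 pos [556.7 279.6  58.3] tool x [-0.002 -0.001 -1.   ] y [-0.083 -0.997  0.001] F [-0.6 -0.3  0.4] w 48.9
shift [48.3, -2.4, -0.1]
turn -0.0 j6 [ 0.36  0.7   1.71 -0.    0.74  2.01]
```

View pics/t15.png

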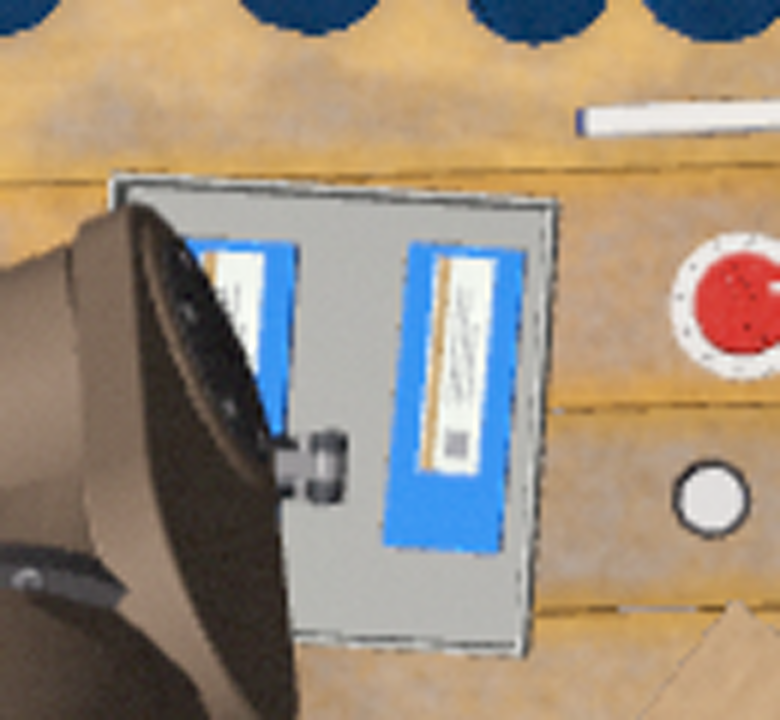

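View pics/s15.png

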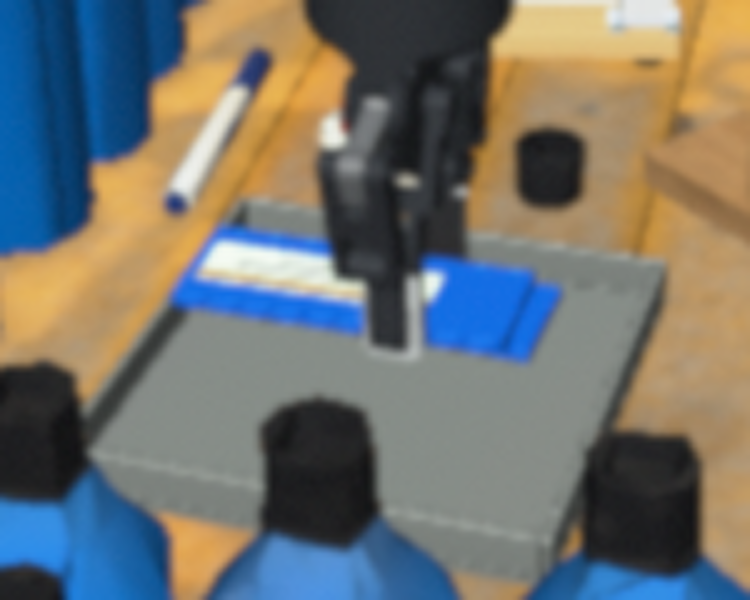

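{"op": "play_rows", "data": {
  "steps": [
    [12, -2.4, 0, 0, -0.1],
    [24, -2.4, 0, 0, -0.1],
    [36, -2.4, 0, 0, -0.1],
    [46, -2.4, 0, 0, -0.1],
    [51, -2.4, 0, 0, -0.1],
    [53, -2.4, 0, 0, -0.1],
    [53, -2.4, 0, 0, -0.1]
  ]
}}

```text
t: 21.25
eef_pos: [557.3, 282.5, 6.4]
tool_rot: [-0.029, 0.707, -0.029, -0.706]
contact_force: [0.5, -0.1, -1.0]
gripper_width: 48.7
```

{"op": "play_rows", "data": {
  "steps": [
    [1, 0, 0, 0, -0.1],
    [1, 0, 0, 0, -0.1]
  ]
}}

```text
t: 21.5
eef_pos: [557.3, 282.5, 5.6]
tool_rot: [-0.029, 0.707, -0.029, -0.706]
contact_force: [-0.1, -0.3, -0.7]
gripper_width: 48.7
```

{"op": "play_rows", "data": {
  "steps": [
    [1, 0, 0, 0, -0.1],
    [1, 0, 0, 0, -0.1]
  ]
}}

```text
t: 21.75
eef_pos: [557.2, 282.5, 4.3]
tool_rot: [0.029, -0.706, 0.029, 0.707]
contact_force: [0.4, -0.8, -0.8]
gripper_width: 48.8
```

{"op": "play_rows", "data": {
  "steps": [
    [1, 0, 0, 0, -0.1],
    [1, 0, 0, 0, -0.1]
  ]
}}

```text
t: 22.0
eef_pos: [557.2, 282.5, 3.3]
tool_rot: [0.029, -0.706, 0.029, 0.707]
contact_force: [0.6, -0.3, -0.8]
gripper_width: 48.7
```

{"op": "play_rows", "data": {
  "steps": [
    [1, 0, 0, 0, -0.1],
    [1, 0, 0, 0, -0.1]
  ]
}}

```text
t: 22.25
eef_pos: [557.2, 282.5, 2.3]
tool_rot: [0.029, -0.706, 0.029, 0.707]
contact_force: [0.4, 0.3, -0.4]
gripper_width: 49.1
```

{"op": "play_rows", "data": {
  "steps": [
    [1, 0, 0, 0, -0.1],
    [1, 0, 0, 0, -0.1]
  ]
}}

```text
t: 22.5
eef_pos: [557.3, 282.5, 1.4]
tool_rot: [-0.029, 0.707, -0.029, -0.706]
contact_force: [-0.4, 0.9, 0.3]
gripper_width: 48.8
```

{"op": "play_rows", "data": {
  "steps": [
    [1, 0, 0, 0, -0.1],
    [1, 0, 0, 0, -0.1]
  ]
}}

```text
t: 22.75
eef_pos: [557.3, 282.5, 1.3]
tool_rot: [-0.029, 0.707, -0.029, -0.706]
contact_force: [-3.8, -2.0, 10.6]
gripper_width: 48.7
```

{"op": "play_rows", "data": {
  "steps": [
    [-0.7, 0, 0, 0, -0.1],
    [-0.7, 0, 0, 0, 0.2],
    [-0.7, 0, 0, 0, 0.25],
    [-0.7, 0, 0, 0, 0.35],
    [-0.7, 0, 0, 0, 0.45],
    [-0.7, 0, 0, 0, 0.5],
    [-0.7, 0, 0, 0, 0.5]
  ]
}}

```text
t: 23.62
eef_pos: [557.2, 282.5, 1.1]
tool_rot: [-0.029, 0.707, -0.029, -0.706]
contact_force: [-0.8, -0.0, 0.2]
gripper_width: 64.2
```

{"op": "play_rows", "data": {
  "steps": [
    [-10, 0, 0, 0, 0.5],
    [-30, 0, 0, 0, 0.5],
    [-60, 0, 0, 0, 0.5],
    [-100, 0, 0, 0, 0.5],
    [-150, 0, 0, 0, 0.5],
    [-180, 0, 10, 0, 0.5],
    [-190, 20, 40, 0, 0.5],
    [-190, 60, 80, 0, 0.5],
    [-190, 100, 120, 0, 0.5],
    [-190, 120, 130, 0, 0.5]
  ]
}}

```text
t: 24.88
eef_pos: [415.3, 172.5, 192.6]
tool_rot: [-0.029, 0.707, -0.029, -0.706]
contact_force: [0.9, -0.6, 0.2]
gripper_width: 64.1
```

```bash
python3 - <<'E'
from fit import *
plan([500,280,200])
s=capture("side"); t=capture("top"); crop(t,135,135,265,255,6,"t16.png");crop(s,180,135,330,315,4,"s16.png")
cv2.imwrite("pics/t16f.png",t["image"][:,:,::-1])
for n in("panel","old_panel_center"):
    for r in masks_of(t,n)[:3]: print(n,r["confidence"],r["xy"],np.round(unproj(t,r["xy"],10),1), r["region"].sum())
E
```

```text
t 24.88 pos [415.3 172.5 192.6] tool x [ 0.001  0.    -1.   ] y [-0.083 -0.997 -0.   ] F [ 0.9 -0.6  0.2] w 64.1
shift [-7.3, -114.1, -75.5]
panel 0.94 [176.5, 204.4] [[578.8 280.2  10. ]] 999
old_panel_center 0.74 [211.1, 200.3] [[586.9 191.9  10. ]] 930
```

View pics/t16.png

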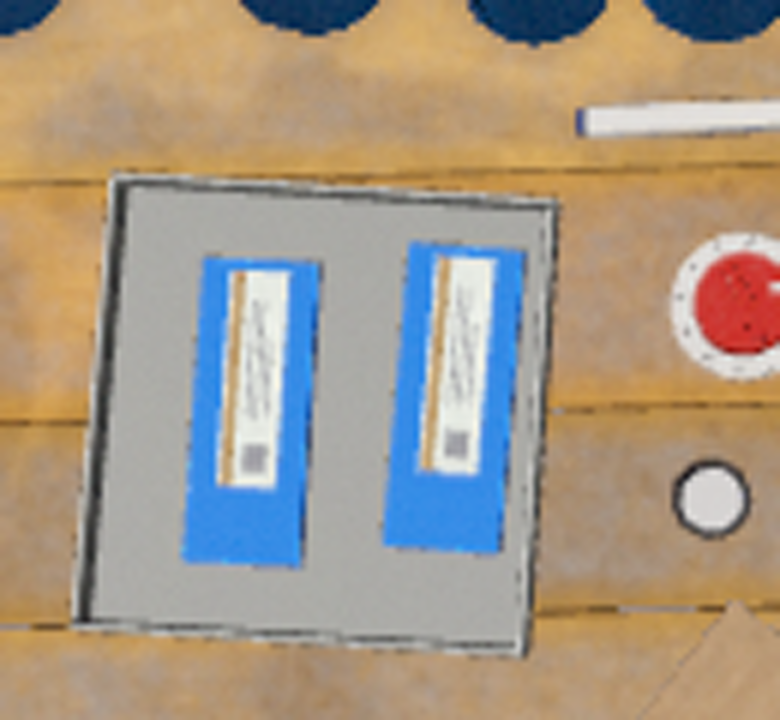

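View pics/s16.png

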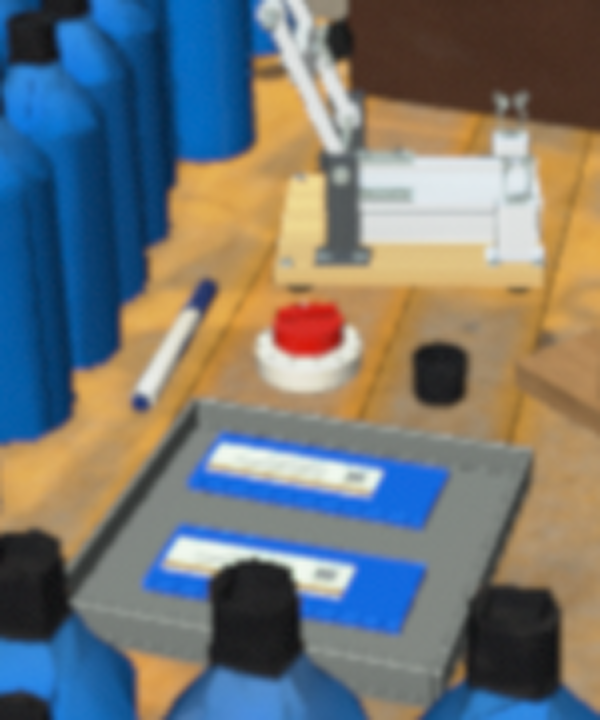

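```bash
python3 - <<'E'
from plant import *
print(job_done())
E
```

```text
the job is handed in; nothing more can be done
None
```

The panel is out of the press and lying in the sample tray, and I handed the job in at about 25 s of the 72 s allowed. The hand-in gives no verdict.

**What I did**
- **Bar:** I pulled the handle out of its clips and swung the bar back to about 1.88 rad. After I let go it stayed open.
- **Slide:** I dragged the panel about 55 mm forward with the closed fingertips. They pressed with about 6 N, peaking at 10.4 N when they first touched.
- **Placing:** I gripped the panel by its overhanging sides, lifted it level and lowered it until the force showed contact, about 11 N. Then I backed off 0.7 mm and opened the fingers.

**Last checks**
- **Panel:** In the final pictures it lies flat and label up in the tray's free half. It is parallel to the earlier panel and about 90 mm from it. From the top image its centre is near (579, 280), close to the (583, 280) I aimed for. I judged its height and flatness from the pictures only.
- **Rest of the scene:** In the final pictures the bar stands open. The old panel, timer, cap and marker look undisturbed.
- **Arm:** It is clear of everything, with contact force about zero.
- **Disagreements:** My first press fit, made from the panel corners, put the clamp bar several millimetres off, so I refitted it using the bar. The fingertips then came down on the panel within about 1 mm of the expected height.

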